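# Close two autoclaved reagent bottles hand-tight

### The job

The two glass reagent bottles clamped on the bench have come back from the autoclave with their screw caps still loose. Screw both caps down clockwise until each is home on its seal and hand-tight - feel for the seal, and do not force it - and leave the beaker, the culture dish and the blue bin where they are.

Things in the scene. Friction and masses are not known exactly. Their poses are not given: they have to be found in the camera images.
- cap_a: Blue ribbed screw cap of the large clear bottle: upright cylinder, 54 mm across, 26 mm high, a strip of autoclave tape on top. Already on its thread; it cannot come off. Origin: centre of its underside, z up, on the turning axis. Turned clockwise seen from above (yaw falling) it sinks 4 mm a turn. It stays where it is left.
- cap_b: Orange ribbed screw cap of the small amber bottle: the same cap as cap_a in size, origin, thread and stiffness; its seat differs from that of cap_a.
- neck_a (a point): Top of the large bottle's neck, on the cap's axis, level with the cap's underside when the cap is unscrewed as far as it goes; 164 mm above the bench. Each cap starts 1.2 to 3.6 rad short of touching its seal, hidden inside it: seals are new or worn, so the seat's place differs from cap to cap and must be felt. Free thread: a steady 0.2 N m.
- neck_b (a point): The same point of the small bottle, 127 mm above the bench. From first touch of the seal either cap's torque climbs evenly over the free thread's by 0.9 N m per rad; no hard stop. Hand-tight is a rise of 0.2 to 0.5 N m; past 0.9 the seal is crushed. Standing still, the thread's 0.2 N m may read with either sign: compare with a like reading on the free thread. A tight cap stays tight.
- rim_a: Glass mouth of the large bottle with its sealing face, out of sight inside the cap; fixed. Origin on the cap's axis, 6 mm above neck_a. Where the cap comes to bear on it cannot be seen, only felt.
- rim_b: The same hidden sealing face of the small bottle.
- bottle_a: Large clear glass bottle, 86 mm across, in a four-finger steel clamp on a round grey base 126 mm across and 12 mm thick; fixed to the bench. Origin: centre of the base's underside, z up. The glass shoulder ends 142 mm above the bench, then a neck 41 mm across with a pouring ring 53 mm across under the cap; cap top about 190 mm above the bench.
- bottle_b: Small amber glass bottle, 70 mm across, in the same kind of clamp on a round grey base 110 mm across; fixed to the bench. Origin: centre of the base's underside, z up. Shoulder ends 105 mm, cap top is about 153 mm above the bench.
- beaker: Loose glass beaker, 68 mm across and 85 mm high, between the bottles; to be left alone. Origin: centre of its underside.
- dish: Loose clear culture dish with lid, 92 mm across, 17 mm high, beyond the bottles; to be left alone. Origin: centre of its underside.
- bin: Loose open blue plastic bin, 90 by 120 mm, 55 mm high, beyond the bottles; to be left alone. Origin: centre of its underside.

How it is judged:
At the end, for the whole second after the job is handed in: Both caps are home on their seals, each bearing on the seal with more than 5 N, and at rest (contact force between cap_a and rim_a above 5 N and contact force between cap_b and rim_b above 5 N and angular speed of each of cap_a, cap_b below 0.05 rad/s); the robot touches nothing.
It fails at once if the beaker is pushed more than 25 mm or tipped over (distance of beaker from where it was at the start of the episode above 0.025 m or angle between beaker's own z axis and vertical above 0.4 rad).
It fails at once if the dish is pushed more than 25 mm (distance of dish from where it was at the start of the episode above 0.025 m).
It fails at once if the bin is pushed more than 25 mm (distance of bin from where it was at the start of the episode above 0.025 m).
It fails at once if a cap is forced and its seal crushed (over 75 N on the seal, about 1.1 N m above the free thread's torque) (contact force between cap_a and rim_a above 75 N or contact force between cap_b and rim_b above 75 N).
It also fails if it takes over 72 s, if anything falls off the work surface, if the arm or the gripper's body presses on something with over 40 N, if the wrist force passes 120 N, or if a joint passes its speed limit or range.

### The arm

A 7-joint arm with a two-finger parallel gripper is mounted at the origin on the work surface. World frame = base frame: x ahead of the robot, y to its left, z up, the work surface at z = 0. Lengths are in m, angles in rad, forces in N, time in s.
With the tool pointing down it reaches from about 0.425 to 0.875 m from the base axis. Payload 4.7 kg.
Tool frame: the origin (TCP) lies at the very end of the fingers, on their centre line; the grasp point (between the pads) lies 19 mm behind it; z points along the fingers, y is the line along which they close (so a half turn about z gives the same grasp; the last joint's range is limited). The gripper opens to 85 mm and grips with 20 to 120 N. Pads are 22 mm wide; open, the fingers measure 114 mm over their backs; the gripper's body (76 mm by 85 mm) begins 54 mm behind the grasp point. The pads swing forward as they close: fully open they stand 13 mm farther back than shut.
Start: joints at [1.211, 0.321, -0.07, 1.45, 0.023, 1.371, -0.057], TCP at [0.237, -0.605, 0.231] pointing down, gripper open.
Joint ranges: [-2.86, 2.86], [-0.3, 2.09], [-1.38, 1.24], [0.06, 2.45], [-1.56, 4.7], [0.09, 2.05], [-2.69, 2.69]. Speed limits (rad/s): [2.57, 2.57, 3.14, 3.14, 3.14, 3.14, 3.14].

### API

Orientations are given as a unit quaternion [w, x, y, z].
In Python, from plant import r, cams, nets gives the robot as it stands.
- The arm moves only by the shell command python3 -m jog 'ROWS' [FORCE]. ROWS is JSON, a list of rows, each a list of 5 numbers: the shift along the tool's x, y, z in mm, then the turn about the tool's z in rad, then the opening in per cent of the stroke, from 0 (shut) to 100 (fully open). A call has 1 to 20 rows; each row shifts and turns the commanded pose from where the row before left it, along the tool's axes as they then stand; what a row does not reach is not made up. A row lasts 1/10 s, in which the tool goes at most 50 mm and 8.59 degrees, less where a joint would pass 70% of its speed; a pose out of reach is approached as far as the arm can. A call is refused whole if a number of a shift passes 50 or a number of a turn 0.15, either way. A call with a gripper value outside its range is refused whole. The fingers move at their own pace and stop on an object; FORCE is the grip in N (left out, the last holds). Time passes only in rows, so rows that do not move let the fingers close. It gives the time, the measured TCP pose, the force, the opening and the grip force at its end, in the units of the state.
- r.state(): the state, without advancing time (a new reading comes with each control period).
- cams.capture(name): name is "scene" or "side" or "wrist"; returns the picture (420x560x3 uint8, red, green, blue); there is no depth.
- cams.camera_params(name): a dict with "fx", "fy", "cx", "cy" (pixels), "T" (4x4, takes a point from camera to world coordinates); the wrist camera has in their place "tool_from_camera" (4x4, takes a point from camera to tool coordinates, whose origin is the TCP and whose axes are the flange's). Camera axes: x right, y down, z forward; pixel columns grow to the right and rows downward; lengths in m; the calibration is good to about 2 mm. A picture is of the moment at which its call begins: read the wrist's pose just before it. camera_params takes no time and is no camera call.
- r.sign_off(): hands the job in; it is judged then, once.
Trained networks look in the newest picture that a camera, given by its name, has taken for a name from the list of things; names that differ only in an ending like _2 or _b are one class to them, and where a whole thing is asked for, a point or a joint stands for the part that bears it (a point fixed in the world has none). Each returns a list of dicts, best first, with "score" (0 to 1); they miss things now and then, are a little off and sometimes report something else, mostly with a low value. They report only what shows in the picture. A call takes as long as a camera call.
- nets.trace(camera, target): "region" (420x560 bool, what is visible of it).
- nets.place_of(camera, target): "at" ([x, y, z] in m, in world coordinates, good to about 4 mm: a listed point, or the origin of a listed thing).
The state is a dict: "clock": time; "joint_pos": joint angles; "joint_velocities": joint speeds; "joint_torque": joint torques, N m; "eef_pos": TCP position; "tool_rot": TCP orientation; "contact_force": force on the tool from outside, world axes, zero at the start; "torque": the same for the moment, N m; "grip_width": finger opening in m; "grip_force": force on a finger pad.
Only numpy, scipy, OpenCV 4.12 (cv2) and the standard library are available. Lean on these libraries where they do the work, as an engineer would, in place of code of your own. Each camera call takes 0.05 s, during which the arm holds its last target. There are 200 camera calls.

## Working session

There is one attempt and no reset: what is moved stays moved. The work goes in short steps, Python scripts to look and compute and a shell command to move; the robot and the scene stay as the last step left them, time stands still between calls to the robot, and variables do not carry over. Pictures are saved under pics/ and viewed, at most 10 in all, crops included, and the job is handed in when it is done.

```bash
mkdir -p pics
python3 - <<'E'
from plant import r,cams,nets
import cv2,numpy as np
s=r.state(); print({k:np.round(v,3).tolist() for k,v in s.items()})
for c in ("scene","side"):
    im=cams.capture(c); cv2.imwrite(f"pics/{c}1.png",im[:,:,::-1])
    for t in ("cap_a","bottle_a","neck_a","beaker"):
        print(c,t,[(round(d["score"],2),np.round(d["at"],3).tolist()) for d in nets.place_of(c,t)[:4]])
E
```

```text
{'clock': 0.0, 'joint_pos': [1.211, 0.322, -0.07, 1.452, 0.023, 1.371, -0.057], 'joint_velocities': [-0.001, -0.0, 0.001, -0.001, -0.0, -0.0, -0.001], 'joint_torque': [-0.0, -49.359, -0.382, -31.433, 0.013, 0.011, -0.0], 'eef_pos': [0.237, -0.605, 0.23], 'tool_rot': [-0.001, 0.983, 0.186, -0.0], 'contact_force': [-0.301, 0.285, -0.261], 'torque': [-0.012, -0.042, 0.016], 'grip_force': 0.0, 'grip_width': 0.085}
scene cap_a [(0.58, [0.546, -0.22, 0.164]), (0.57, [0.502, 0.225, 0.127])]
scene bottle_a [(0.94, [0.547, -0.22, 0.001]), (0.58, [0.501, 0.228, -0.0])]
scene neck_a [(0.9, [0.548, -0.223, 0.163]), (0.77, [0.503, 0.227, 0.128])]
scene beaker [(0.66, [0.598, -0.007, 0.001])]
side cap_a [(0.81, [0.547, -0.222, 0.164]), (0.73, [0.503, 0.226, 0.126])]
side bottle_a [(0.85, [0.503, 0.227, 0.0]), (0.69, [0.546, -0.226, -0.0])]
side neck_a [(0.86, [0.544, -0.224, 0.159]), (0.58, [0.5, 0.225, 0.131])]
side beaker [(0.63, [0.599, -0.009, -0.005])]
```

```bash
ls; sleep 1; python3 -c "
import cv2,numpy as np
a=cv2.imread('pics/scene1.png');b=cv2.imread('pics/side1.png')
cv2.imwrite('pics/both1.png',cv2.resize(np.vstack([a,b]),(400,600)))"
```

```text
pics
```

View pics/scene1.png

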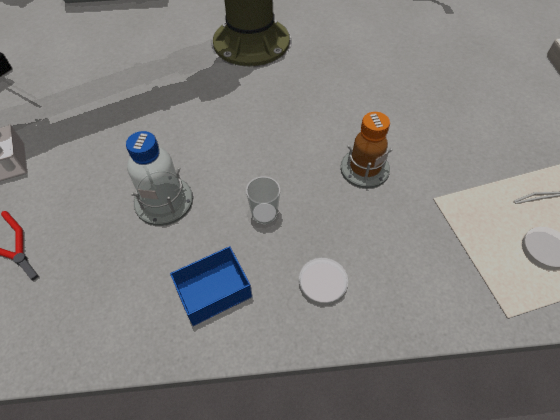

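Run:
```python
from plant import r,cams
import numpy as np
print(np.round(cams.camera_params("wrist")["tool_from_camera"],3))
print(np.round(r.state()["tool_rot"],4))
```

```text
[[-0.001 -0.961 -0.276  0.071]
 [ 1.    -0.001  0.    -0.001]
 [-0.    -0.276  0.961 -0.143]
 [ 0.     0.     0.     1.   ]]
[ 0.      0.9826  0.1858 -0.    ]
```

The scene camera faces the robot. The blue cap is at pixel (143,145), the orange cap at (375,124), the beaker at (263,198), the bin at (211,285) and the dish at (323,281). This agrees with the network positions: bottle a at (0.547, -0.222) and bottle b at (0.502, 0.226). I'll move above cap_a at a safe height.

```bash
python3 -m jog '[[30,-17,0,0,100],[30,-17,0,0,100],[30,-17,0,0,100],[30,-17,0,0,100],[30,-17,0,0,100],[30,-17,0,0,100],[30,-17,0,0,100],[30,-17,0,0,100],[30,-17,0,0,100],[30,-17,0,0,100],[30,-17,0,0,100],[30,-17,0,0,100],[30,-17,0,0,100],[20,-10,0,0,100]]'
python3 -m jog '[[0,0,0,-0.145,100],[0,0,0,-0.145,100],[0,0,0,-0.145,100],[0,0,0,-0.145,100],[0,0,0,-0.145,100],[0,0,0,-0.145,100],[0,0,0,-0.145,100],[0,0,0,-0.145,100],[0,0,0,-0.145,100],[0,0,0,-0.145,100],[0,0,0,-0.145,100],[0,0,0,-0.145,100],[0,0,0,-0.145,100],[0,0,0,-0.145,100],[0,0,0,-0.145,100],[0,0,0,-0.145,100],[0,0,0,-0.145,100],[0,0,0,-0.145,100],[0,0,0,-0.145,100],[0,0,0,-0.145,100]]'
cat > h.py <<'E'
from plant import r,cams,nets
import numpy as np
from scipy.spatial.transform import Rotation as R
def rot(s): return R.from_quat(np.roll(s["tool_rot"],-1)).as_matrix()
def st():
    s=r.state(); M=rot(s)
    print("t",s["clock"],"p",np.round(s["eef_pos"],4),"psi",round(np.arctan2(M[1,0],M[0,0]),3),"q",np.round(s["joint_pos"],2),
     "F",np.round(s["contact_force"],1),"T",np.round(s["torque"],3),"w",round(s["grip_width"],4),"gf",round(s["grip_force"],1),"tq7",round(s["joint_torque"][6],3))
    return s
def shift(s,target):
    print("tool shift mm",np.round(rot(s).T@(np.array(target)-s["eef_pos"])*1000,1))
E
python3 - <<'E'
from h import *
import cv2
s=st(); im=cams.capture("wrist"); cv2.imwrite("pics/w1.png",im[:,:,::-1])
for t in ("cap_a","neck_a"): print([(round(d["score"],2),np.round(d["at"],4).tolist()) for d in nets.place_of("wrist",t)])
shift(s,[.5465,-.2215,.230])
E
```

```text
clock: 1.9
eef_pos: [0.5363, -0.2373, 0.2316]
tool_rot: [-0.0, 0.982, 0.187, 0.001]
contact_force: [-0.3, 0.1, 0.5]
grip_width: 0.0854
grip_force: 0.0
clock: 3.9
eef_pos: [0.5346, -0.2405, 0.2314]
tool_rot: [0.0, -0.069, 0.998, -0.0]
contact_force: [-0.3, 0.1, 0.9]
grip_width: 0.0853
grip_force: 0.0
t 3.9 p [ 0.5346 -0.2405  0.2314] psi -3.004 q [ 0.96  0.25 -0.69  1.6   0.16  1.35  1.96] F [-0.3  0.1  0.9] T [ 0.032 -0.009 -0.056] w 0.0853 gf 0.0 tq7 -1.473
[(0.56, [0.5446, -0.2256, 0.1597])]
[(0.8, [0.5455, -0.2255, 0.1636])]
tool shift mm [-14.4  17.2   1.4]
```

```bash
python3 -m jog '[[-7,9,0,0,100],[-6.5,7,0,0,100],[0,0,0,0,100]]'
python3 - <<'E'
from h import *
import cv2
s=st(); im=cams.capture("wrist")
for t in ("cap_a","neck_a"): print([(round(d["score"],2),np.round(d["at"],4).tolist()) for d in nets.place_of("wrist",t)])
reg=nets.trace("wrist","cap_a")[0]["region"].astype(np.uint8)
cs,_=cv2.findContours(reg,0,1); cv2.drawContours(im,cs,-1,(255,0,0),1); cv2.imwrite("pics/w1.png",im[:,:,::-1])
shift(s,[.546,-.223,.155])
E
```

```text
clock: 4.35
eef_pos: [0.5472, -0.2199, 0.2315]
tool_rot: [0.0, -0.067, 0.998, 0.001]
contact_force: [0.1, 0.2, 0.0]
grip_width: 0.0853
grip_force: 0.0
t 4.35 p [ 0.5472 -0.2199  0.2315] psi -3.007 q [ 0.93  0.26 -0.7   1.59  0.17  1.36  1.92] F [0.1 0.2 0. ] T [-0.006 -0.007 -0.009] w 0.0853 gf 0.0 tq7 -0.148
[(0.73, [0.545, -0.2218, 0.1569]), (0.22, [0.7649, -0.1181, 0.0007])]
[(0.6, [0.5476, -0.2237, 0.1615])]
tool shift mm [ 1.7 -3.  76.5]
```

View pics/w1.png

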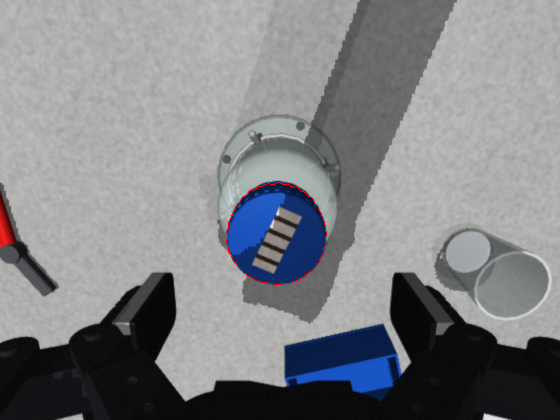

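The wrist picture shows the blue cap centred at (277,233), with the finger mid-line at about x=283. That puts the cap roughly 3 mm off in tool −y, which matches the computed shift. Next I descend and grip.

```bash
python3 -m jog '[[1.7,-3,0,0,100],[0,0,25,0,100],[0,0,25,0,100],[0,0,20,0,100],[0,0,6,0,100],[0,0,0,0,100]]' && python3 -c "from h import *;st()" && python3 -m jog '[[0,0,0,0,55],[0,0,0,0,55],[0,0,0,0,55],[0,0,0,0,55],[0,0,0,0,40],[0,0,0,0,40],[0,0,0,0,40],[0,0,0,0,40]]' 60 && python3 -c "from h import *;st()"
```

```text
clock: 5.15
eef_pos: [0.544, -0.2263, 0.1546]
tool_rot: [-0.001, -0.066, 0.998, 0.0]
contact_force: [-0.3, -0.4, 0.3]
grip_width: 0.0853
grip_force: 0.0
t 5.15 p [ 0.544  -0.2263  0.1546] psi -3.01 q [ 0.92  0.31 -0.68  1.69  0.21  1.22  1.89] F [-0.3 -0.4  0.3] T [-0.048 -0.002 -0.001] w 0.0853 gf 0.0 tq7 -0.022
clock: 5.95
eef_pos: [0.5454, -0.2237, 0.1573]
tool_rot: [0.001, -0.067, 0.998, 0.001]
contact_force: [-2.0, 4.0, 5.6]
grip_width: 0.0526
grip_force: 62.0
t 5.95 p [ 0.5454 -0.2237  0.1573] psi -3.008 q [ 0.92  0.31 -0.68  1.68  0.21  1.22  1.89] F [-2.   4.   5.6] T [1.046 0.579 0.013] w 0.0526 gf 62.0 tq7 0.015
```

```bash
python3 -m jog '[[0,0,0,0.1,40],[0,0,0.1,0.1,40],[0,0,0,0.1,40],[0,0,0.1,0.1,40],[0,0,0,0.1,40]]' >/dev/null && python3 -c "from h import *;st()" && python3 -m jog '[[0,0,0.1,0.1,40],[0,0,0,0.1,40],[0,0,0.1,0.1,40],[0,0,0,0.1,40],[0,0,0.1,0.1,40]]' >/dev/null && python3 -c "from h import *;st()"
```

```text
t 6.45 p [ 0.5454 -0.2234  0.157 ] psi 2.772 q [ 0.86  0.3  -0.61  1.69  0.18  1.22  1.41] F [-3.8  4.9  5.4] T [1.041 0.507 0.254] w 0.0532 gf 61.8 tq7 0.796
t 6.95 p [ 0.5456 -0.2232  0.1567] psi 2.272 q [ 0.8   0.29 -0.54  1.69  0.15  1.21  0.93] F [-2.3  5.7  4.4] T [1.126 0.345 0.223] w 0.053 gf 61.8 tq7 0.803
```

```bash
for i in 1; do python3 -m jog '[[0,0,0.1,0.1,40],[0,0,0,0.1,40],[0,0,0.1,0.1,40]]' >/dev/null && python3 -c "from h import *;st()"; done;  python3 -m jog '[[0,0,0,0.1,40],[0,0,0.1,0.1,40],[0,0,0.1,0.1,40]]' >/dev/null && python3 -c "from h import *;st()"
```

```text
t 7.25 p [ 0.5458 -0.2231  0.1565] psi 1.973 q [ 0.77  0.28 -0.5   1.69  0.14  1.21  0.64] F [-1.9  5.4  4.1] T [1.093 0.302 0.164] w 0.0525 gf 61.8 tq7 0.805
t 7.55 p [ 0.546  -0.223   0.1563] psi 1.673 q [ 0.74  0.27 -0.46  1.69  0.13  1.21  0.35] F [-1.5  5.1  4.3] T [1.056 0.204 0.148] w 0.0523 gf 61.8 tq7 0.807
```

```bash
python3 -m jog '[[0,0,0.1,0.1,40],[0,0,0,0.1,40],[0,0,0.1,0.1,40]]' >/dev/null && python3 -c "from h import *;st()"
```

```text
t 7.85 p [ 0.5462 -0.223   0.1562] psi 1.373 q [ 0.71  0.27 -0.42  1.69  0.11  1.2   0.06] F [-0.3  6.2  4.4] T [1.023 0.176 0.228] w 0.0525 gf 61.8 tq7 0.809
```

```bash
python3 -m jog '[[0,0,0,0.1,40],[0,0,0.1,0.1,40],[0,0,0.1,0.1,40]]' >/dev/null && python3 -c "from h import *;st()"
```

```text
t 8.15 p [ 0.5463 -0.2231  0.156 ] psi 1.073 q [ 0.67  0.27 -0.39  1.69  0.1   1.2  -0.23] F [-0.7  4.6  3.8] T [0.923 0.029 0.247] w 0.0529 gf 61.9 tq7 0.765
```

```bash
python3 -m jog '[[0,0,0.1,0.1,40],[0,0,0,0.1,40],[0,0,0.1,0.1,40]]' >/dev/null && python3 -c "from h import *;st()"
```

```text
t 8.45 p [ 0.5464 -0.2231  0.1558] psi 0.774 q [ 0.64  0.26 -0.35  1.69  0.09  1.2  -0.53] F [-0.5  4.9  4. ] T [0.803 0.042 0.498] w 0.0523 gf 62.0 tq7 0.521
```

```bash
python3 -m jog '[[0,0,0.1,0.1,40],[0,0,0.1,0.1,40]]' >/dev/null && python3 -c "from h import *;st()"
```

```text
t 8.65 p [ 0.5464 -0.2231  0.1557] psi 0.574 q [ 0.62  0.26 -0.33  1.7   0.09  1.2  -0.72] F [-1.4  6.   4.2] T [0.681 0.057 0.66 ] w 0.053 gf 62.0 tq7 0.352
```

Torque has risen about 0.46 N m above the free thread, so cap A is hand-tight. I'll release, lift, unwind the wrist and travel to B.

```bash
python3 -m jog '[[0,0,0,0,40],[0,0,0,0,40]]' >/dev/null && python3 -c "from h import *;st()"; python3 -m jog '[[0,0,0,0,100],[0,0,0,0,100],[0,0,0,0,100],[0,0,0,0,100],[0,0,-20,0,100],[0,0,-30,0,100],[0,0,-30,0,100]]' && python3 -m jog '[[0,0,0,-0.145,100],[0,0,0,-0.145,100],[0,0,0,-0.145,100],[0,0,0,-0.145,100],[0,0,0,-0.145,100],[0,0,0,-0.145,100],[0,0,0,-0.145,100],[0,0,0,-0.145,100],[0,0,0,-0.145,100],[0,0,0,-0.145,100],[0,0,0,-0.145,100],[0,0,0,-0.145,100],[0,0,0,-0.145,100],[0,0,0,-0.145,100],[0,0,0,-0.145,100],[0,0,0,-0.145,100],[0,0,0,-0.145,100],[0,0,0,-0.145,100],[0,0,0,-0.145,100],[0,0,0,-0.145,100]]' >/dev/null; python3 -c "
from h import *
s=st();shift(s,[.502,.226,.235])"
```

```text
t 8.85 p [ 0.5464 -0.2231  0.1557] psi 0.577 q [ 0.62  0.26 -0.33  1.7   0.09  1.2  -0.72] F [-1.2  5.5  4.7] T [0.72  0.043 0.259] w 0.0531 gf 62.0 tq7 -0.263
clock: 9.55
eef_pos: [0.5442, -0.2261, 0.234]
tool_rot: [-0.0, 0.959, 0.283, -0.001]
contact_force: [0.3, 0.3, 0.7]
grip_width: 0.0856
grip_force: 0.0
t 11.55 p [ 0.5445 -0.2263  0.2336] psi -2.804 q [ 0.88  0.25 -0.63  1.59  0.15  1.36  2.15] F [0.6 0.2 0. ] T [-0.035 -0.013  0.005] w 0.0852 gf 0.0 tq7 -1.476
tool shift mm [-109.7  440.9   -1.5]
```

```bash
python3 -m jog '[[-8,31.5,0,0,100],[-8,31.5,0,0,100],[-8,31.5,0,0,100],[-8,31.5,0,0,100],[-8,31.5,0,0,100],[-8,31.5,0,0,100],[-8,31.5,0,0,100],[-8,31.5,0,0,100],[-8,31.5,0,0,100],[-8,31.5,0,0,100],[-8,31.5,0,0,100],[-8,31.5,0,0,100],[-8,31.5,0,0,100],[-6,31.5,0,0,100],[0,0,20,0,100],[0,0,20,0,100]]'
python3 - <<'E'
from h import *
import cv2
s=st(); im=cams.capture("wrist"); cv2.imwrite("pics/w2.png",im[:,:,::-1])
for t in ("cap_b","neck_b"): print([(round(d["score"],2),np.round(d["at"],4).tolist()) for d in nets.place_of("wrist",t)])
shift(s,[.502,.226,.118])
E
```

```text
clock: 13.15
eef_pos: [0.5049, 0.2284, 0.1937]
tool_rot: [0.001, -0.167, 0.986, 0.0]
contact_force: [0.3, -0.9, -0.7]
grip_width: 0.0849
grip_force: 0.0
t 13.15 p [0.5049 0.2284 0.1937] psi -2.807 q [ 0.35  0.25 -0.93  1.72  0.21  1.28  1.27] F [ 0.3 -0.9 -0.7] T [-0.037 -0.033  0.023] w 0.0849 gf 0.0 tq7 0.116
[(0.92, [0.5041, 0.2276, 0.1275])]
[(0.94, [0.5028, 0.2309, 0.1261])]
tool shift mm [ 3.6 -1.3 75.7]
```

View pics/w2.png

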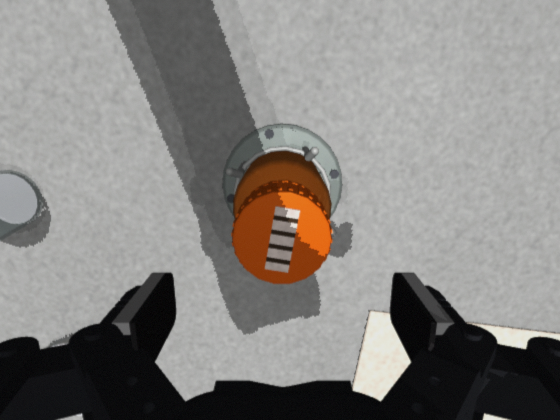

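The orange cap is centred at (282,237), level with the finger mid-line at 283, so the tool y is aligned. I'll nudge tool x about 2 mm, unwind further, descend and grip.

```bash
python3 -m jog '[[2,0,0,-0.145,100],[0,0,0,-0.145,100],[0,0,0,-0.145,100],[0,0,0,-0.145,100],[0,0,0,-0.145,100],[0,0,25,0,100],[0,0,25,0,100],[0,0,20,0,100],[0,0,5.5,0,100],[0,0,0,0,100]]' >/dev/null && python3 -c "from h import *;st()" && python3 -m jog '[[0,0,0,0,55],[0,0,0,0,55],[0,0,0,0,55],[0,0,0,0,55],[0,0,0,0,40],[0,0,0,0,40],[0,0,0,0,40],[0,0,0,0,40]]' 60 >/dev/null && python3 -c "from h import *;st()"
```

```text
t 14.3 p [0.5032 0.2259 0.1185] psi -2.085 q [ 0.39  0.36 -1.01  1.81  0.33  1.16  1.9 ] F [-0.4  0.6 -0.8] T [0.009 0.006 0.004] w 0.0853 gf 0.0 tq7 -0.039
t 15.1 p [0.5028 0.2272 0.12  ] psi -2.084 q [ 0.39  0.36 -1.01  1.81  0.33  1.16  1.9 ] F [-4.1 -0.6  8.1] T [ 0.008  0.885 -0.027] w 0.0527 gf 61.5 tq7 0.021
```

```bash
python3 -m jog '[[0,0,0,0.1,40],[0,0,0.1,0.1,40],[0,0,0,0.1,40],[0,0,0.1,0.1,40],[0,0,0,0.1,40]]' >/dev/null && python3 -c "from h import *;st()" && python3 -m jog '[[0,0,0.1,0.1,40],[0,0,0,0.1,40],[0,0,0.1,0.1,40],[0,0,0,0.1,40],[0,0,0.1,0.1,40]]' >/dev/null && python3 -c "from h import *;st()"; python3 -m jog '[[0,0,0.1,0.1,40],[0,0,0,0.1,40],[0,0,0.1,0.1,40]]' >/dev/null && python3 -c "from h import *;st()"
```

```text
t 15.6 p [0.5028 0.2272 0.1197] psi -2.587 q [ 0.32  0.32 -0.92  1.81  0.28  1.15  1.44] F [-3.9 -0.3  6.4] T [-0.003  0.737  0.267] w 0.0527 gf 61.3 tq7 0.771
t 16.1 p [0.5029 0.2271 0.1194] psi -3.087 q [ 0.25  0.3  -0.83  1.81  0.24  1.14  0.97] F [-3.  -0.3  6.1] T [-0.093  0.692  0.214] w 0.0527 gf 61.4 tq7 0.786
t 16.4 p [0.5029 0.2271 0.1192] psi 2.896 q [ 0.21  0.28 -0.78  1.81  0.22  1.13  0.68] F [-1.9 -1.   6.6] T [-0.05   0.671  0.246] w 0.0528 gf 61.4 tq7 0.792
```

```bash
python3 -m jog '[[0,0,0,0.1,40],[0,0,0.1,0.1,40],[0,0,0.1,0.1,40]]' >/dev/null && python3 -c "from h import *;st()"
```

```text
t 16.7 p [0.5029 0.2271 0.119 ] psi 2.596 q [ 0.17  0.27 -0.74  1.81  0.2   1.13  0.39] F [-4.   0.2  6.4] T [-0.067  0.69   0.241] w 0.0526 gf 61.5 tq7 0.795
```

```bash
python3 -m jog '[[0,0,0,0.1,40],[0,0,0.1,0.1,40],[0,0,0.1,0.1,40]]' >/dev/null && python3 -c "from h import *;st()"
```

```text
t 17.0 p [0.5028 0.2271 0.1188] psi 2.296 q [ 0.14  0.27 -0.69  1.82  0.19  1.13  0.11] F [-4.4 -0.6  6.8] T [-0.116  0.678  0.352] w 0.0526 gf 61.7 tq7 0.658
```

The torque is rising, with first touch at about psi 2.46. Another 0.22 rad should give a rise of about 0.35 N m.

```bash
python3 -m jog '[[0,0,0.1,0.1,40],[0,0,0.1,0.1,40]]' >/dev/null && python3 -c "from h import *;st()"
```

```text
t 17.2 p [0.5027 0.2271 0.1187] psi 2.097 q [ 0.11  0.26 -0.66  1.82  0.18  1.12 -0.09] F [-4.1 -1.6  8. ] T [-0.17   0.685  0.473] w 0.0526 gf 61.7 tq7 0.495
```

```bash
python3 -m jog '[[0,0,0,0.06,40],[0,0,0,0,40],[0,0,0,0,40]]' >/dev/null && python3 -c "from h import *;st()"; python3 -m jog '[[0,0,0,0,100],[0,0,0,0,100],[0,0,0,0,100],[0,0,0,0,100],[0,0,-20,0,100],[0,0,-30,0,100],[0,0,-40,0,100],[0,0,-20,0,100],[0,0,0,0,100]]' >/dev/null
python3 - <<'E'
from h import *
import cv2
st()
im=cams.capture("scene"); cv2.imwrite("pics/end.png",im[:,:,::-1])
for t in ("beaker","dish","bin"): print(t,[(round(d["score"],2),np.round(d["at"],3).tolist()) for d in nets.place_of("scene",t)[:1]])
E
```

```text
t 17.5 p [0.5027 0.2272 0.1187] psi 2.041 q [ 0.11  0.26 -0.66  1.82  0.17  1.12 -0.14] F [-4.9 -1.   6.6] T [-0.159  0.63   0.174] w 0.0525 gf 61.7 tq7 -0.234
t 18.4 p [0.5048 0.2272 0.2304] psi 2.039 q [ 0.14  0.16 -0.67  1.68  0.1   1.33 -0.08] F [ 0.3  0.7 -0.6] T [-0.048  0.013  0.024] w 0.0857 gf 0.0 tq7 0.05
beaker [(0.93, [0.598, -0.008, 0.003])]
dish [(0.69, [0.772, 0.085, -0.0])]
bin [(0.59, [0.767, -0.119, 0.002])]
```

View pics/end.png

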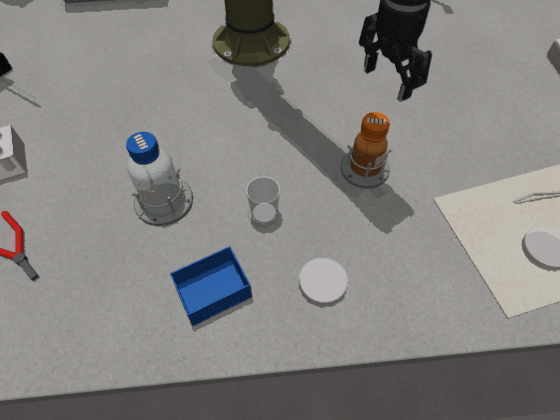

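The tape marks on both caps at (141,142) and (376,121) have turned. The beaker (263,198), dish (323,281) and bin (211,285) are where they started, and the gripper is clear of both bottles.

```bash
python3 -c "
from plant import r
print(r.sign_off())"
```

```text
the job is handed in; nothing more can be done
None
```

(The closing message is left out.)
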